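# Clamp a dental cast in the bench jig

## Task

On the dental bench, slide the plaster cast along the jig's channel, heel first, and press it firmly home against the end stop: a few newtons, never more than about 20, because plaster chips. Then push the raised handle of the toggle clamp all the way down over centre to its stop, without slamming or straining it (about 25 N at most), so that the pad holds the cast there by itself, and let go. Leave the jar, the bowl and the wax pot standing where they are.

Things in the scene. Friction and masses are not known exactly. Their poses are not given: they have to be found in the camera images.
- jig: Fixed aluminium plate 300 x 100 x 12 mm, origin at the centre of its underside, z up. +x runs along the channel from its open end to the stop (face at x = 20) and on to the clamp; y across; all is centred on y = 0. Two rails on the plate, 8 mm high, 8 mm wide, x = -150 to 20, inner faces at y = +-29.5 mm. Clamp bracket at x = 64 to 135, 58 mm wide, up to z = 60 mm.
- stop: End stop: steel block fixed on the jig plate, 12 mm along the channel, 50 mm wide, 12 mm high. Origin at plate level at mid-width of the face the cast meets; axes as the jig's. Rigid: once touched, force rises very steeply (10 to 20 N per mm pushed further), so it must be met slowly and by feel.
- cast: Loose white plaster dental cast standing in the channel, 140 to 280 g: base 60 mm along the channel (x), 56 mm wide, 20 mm high; horseshoe of teeth on top, to 33 mm. Origin under its centre. +x points to its flat heel, 30 mm from the origin, facing the stop; flat front face 30 mm the other way. Starts 25 to 70 mm short of the stop; slides with 0.5 to 3 N.
- cast_mid (a point): Centre of the cast's base block, 10 mm above its underside; axes as the cast's.
- handle (a joint): Clamp handle angle, rad: 0 open (handle 0.75 above level), grows as it goes down; centre at 0.70; 0.78 on its rigid stop, where force rises steeply. Starts at 0. Takes 1 to 4 N at first, 7 to 14 N between 0.5 and 0.67 as the sprung pad is squeezed, then ever less; let go too early it springs back or sticks half-way; past about 0.74 it snaps home.
- handle_grip (a point): Point on the axis of the handle's black round grip (18 mm diameter), 80 mm from the handle's hinge; the grip spans 41 to 119 mm from the hinge. The handle points along the jig's +x, away from the cast, slanting up when open. A straight push down from above, 65 mm from the hinge along the jig's x, takes it all the way; nothing is beneath it.
- handle_hinge (a point): Hinge of the clamp handle, at x = 120, y = 0, z = 56 mm in the jig's frame; the hinge axis is the jig's y.
- pad: Round rubber pad, 14 mm across, sprung, at the end of the clamp's bar; origin at the centre of its face. Open, the bar (hinge at x = 75, z = 44 mm in the jig's frame) stands steeply, up to z = 145 mm, its pad at x = 12, z = 110 mm; keep wide gripper bodies clear of it. Closed, the pad lands at x = -12 mm, inside the teeth of a seated cast, and presses with about 15 N.
- jar: Bystander: amber glass jar with white cap, 52 mm across, 60 mm high, origin under its centre.
- bowl: Bystander: green mixing bowl, 90 mm across, 50 mm high, origin under its centre.
- waxpot: Bystander: dark round steel wax pot, 60 mm across, 38 mm high, origin under its centre.
Things that resemble listed ones, but are neither listed nor needed, are in the scene too. Of the things that look like the cast, the middle-sized one is meant.

How it is judged (in metres and radians):
On the way, in this order (a step that is already met when the one before it is completed fails the run):
1. the cast is pressed firmly home: heel within 1.5 mm of the stop and bearing on it with over 1.5 N for 0.2 s, with the clamp still open (x of cast in the frame of stop above -0.0315 m and contact force between cast and stop above 1.5 N and value of joint handle below 0.3 rad), for 0.2 s.
2. the handle is pushed over centre (value of joint handle above 0.71 rad), for 0.05 s.
At the end, for the whole second after the job is handed in: the handle is down on its stop (joint over 0.765), the pad presses the cast with over 8 N, the cast lies flat and square in the channel with its heel within 2 mm of the stop, all at rest (value of joint handle above 0.765 rad and contact force between pad and cast above 8 N and x of cast in the frame of stop above -0.032 m and z of cast in the frame of stop below 0.002 m and angle between the x axis of cast and the x axis of jig, either way round below 0.06 rad and angle between cast's own z axis and vertical below 0.04 rad and linear speed of cast below 0.01 m/s and velocity of joint handle below 0.05 rad/s); the robot touches nothing.
It fails at once if the cast is pushed or squeezed with more than 20 N (contact force between the fingers and cast above 20 N).
It fails at once if the clamp or jig is pushed with more than 25 N (contact force between any of the fingers, the arm and jig above 25 N).
It fails at once if a bystander is moved by more than 20 mm (distance of any of jar, bowl, waxpot from where it was at the start of the episode above 0.02 m).
It also fails if it takes over 64 s, if anything falls off the work surface, if the arm or the gripper's body presses on something with over 40 N, if the wrist force passes 120 N, or if a joint passes its speed limit or range.

## Robot

A 6-joint arm with a two-finger parallel gripper is mounted at the origin on the work surface. World frame = base frame: x ahead of the robot, y to its left, z up, the work surface at z = 0. Lengths are in m, angles in degrees, forces in N, time in s.
With the tool pointing down it reaches from about 0.3 to 0.75 m from the base axis. Payload 8.5 kg.
Tool frame: the origin (TCP) lies on the centre line of the jaws, within the pads' length; the fingertips stand 14 mm ahead of it and the grasp point (between the pads) lies 5 mm behind it; z points along the fingers, x is the direction in which the jaws open and shut, and the axes are right-handed (so a half turn about z gives the same grasp; the last joint's range is limited). The gripper opens to 85 mm and grips with 20 to 120 N. Pads are 22 mm wide; open, the fingers measure 114 mm over their backs; the gripper's body (76 mm by 85 mm) begins 54 mm behind the grasp point. The pads swing forward as they close: fully open they stand 13 mm farther back than shut.
Start: joints at [-88.367, 21.807, 74.336, -0, 83.858, -12.336], TCP at [0.133, -0.534, 0.245] pointing down, gripper open.
Joint ranges: [-178.18, 178.18], [-50.72, 133.34], [12.68, 142.11], [-81.47, 261.47], [9.98, 163.14], [-165.26, 165.26]. Speed limits (degrees/s): [136.94, 136.94, 180, 180, 180, 180].

## Interface

Orientations are given as a 3x3 rotation matrix whose columns are the frame's x, y, z axes.
In Python, from rig import * gives the robot as it stands.
- The arm moves only by the shell command python3 -m crank 'ROWS' [FORCE]. ROWS is JSON, one flat list of numbers, 7 for each row, row after row: the turn, a rotation vector about the world's x, y, z in rad, then the shift along the world's x, y, z in m, then the opening in per cent of the stroke, from 0 (shut) to 100 (fully open). A call has 1 to 20 rows; each row shifts and turns the commanded pose from where the row before left it; what a row does not reach is not made up. A row lasts 1/10 s, in which the tool goes at most 50 mm and 8.59 degrees, less where a joint would pass 70% of its speed; a pose out of reach is approached as far as the arm can. A call is refused whole if a number of a shift passes 0.05 or a number of a turn 0.15, either way. A call with a gripper value outside its range is refused whole. The fingers move at their own pace and stop on an object; FORCE is the grip in N (left out, the last holds). Time passes only in rows, so rows that do not move let the fingers close. It gives the time, the measured TCP pose, the force and the opening at its end, in the units of the state.
- observe(): the state, without advancing time (a new reading comes with each control period).
- get_image(name): name is "scene" or "top"; returns a dict with "frame" (420x560x3 uint8, red, green, blue), "fov_y" (degrees; the focal length in pixels is half the picture's height over the tangent of half this angle, whatever the lens; pixels are square), "cx", "cy" (the principal point, pixels), "world_to_cam" (4x4, takes a point from world to camera coordinates). Camera axes: x right, y up, looking along -z (the intrinsics and any distortion apply to the point x, -y, -z); pixel columns grow to the right and rows downward; lengths in m; the calibration is good to about 2 mm. A picture is of the moment at which its call begins. There is no depth.
- close_job(): hands the job in, once; it reports no verdict.
The state is a dict: "time_s": time; "q": joint angles; "qvel": joint speeds; "joint_efforts": joint torques, N m; "position": TCP position; "tool_rot": TCP orientation; "ft_force": force on the tool from outside, world axes, zero at the start; "wrist_torque": the same for the moment, N m; "grip_width": finger opening in m.
Only numpy, scipy, OpenCV 4.12 (cv2) and the standard library are available. Lean on these libraries where they do the work, as an engineer would, in place of code of your own. Each camera call takes 0.05 s, during which the arm holds its last target. There are 200 camera calls.

## Working session

There is one attempt and no reset: what is moved stays moved. The work goes in short steps, Python scripts to look and compute and a shell command to move; the robot and the scene stay as the last step left them, time stands still between calls to the robot, and variables do not carry over. Pictures are saved under pics/ and viewed, about 8 in all and at most 12, crops included, and the job is handed in when it is done.

```bash
mkdir -p pics
python3 - <<'E'
from rig import *
import cv2
for n in("scene","top"):
    d=get_image(n); cv2.imwrite(f"pics/{n}0.png",cv2.resize(d["frame"][:,:,::-1],(800,600),interpolation=cv2.INTER_CUBIC))
    print(n,d["fov_y"],d["cx"],d["cy"],d["world_to_cam"], [k for k in d])
s=observe();print(s["time_s"],s["position"],s["tool_rot"],s["ft_force"],s["grip_width"])
E
```

```text
scene 47.57924480291709 274.00665135809356 209.37404571902903 [[ 0.74827541  0.66323416  0.01429536 -0.44172812]
 [-0.5721291   0.63428151  0.51995698  0.2949686 ]
 [ 0.33578595 -0.39724981  0.85407282 -1.32559093]
 [ 0.          0.          0.          1.        ]] ['frame', 'fov_y', 'cx', 'cy', 'world_to_cam']
top 44.39767650457043 278.34836440815894 208.65825830136578 [[-0.01411322 -0.99986723 -0.00814465  0.00651276]
 [ 0.99445548 -0.0148848   0.10409966 -0.60703209]
 [-0.10420707 -0.00663031  0.99453352 -1.49273394]
 [ 0.          0.          0.          1.        ]] ['frame', 'fov_y', 'cx', 'cy', 'world_to_cam']
0.1 [ 0.13275613 -0.53349199  0.24478638] [[ 2.41389407e-01 -9.70428335e-01 -3.68759231e-05]
 [-9.70427531e-01 -2.41389255e-01  1.27833040e-03]
 [-1.24942949e-03 -2.72790006e-04 -9.99999182e-01]] [0.58850073 0.25805302 0.80265871] 0.08558475360321069
```

View pics/scene0.png

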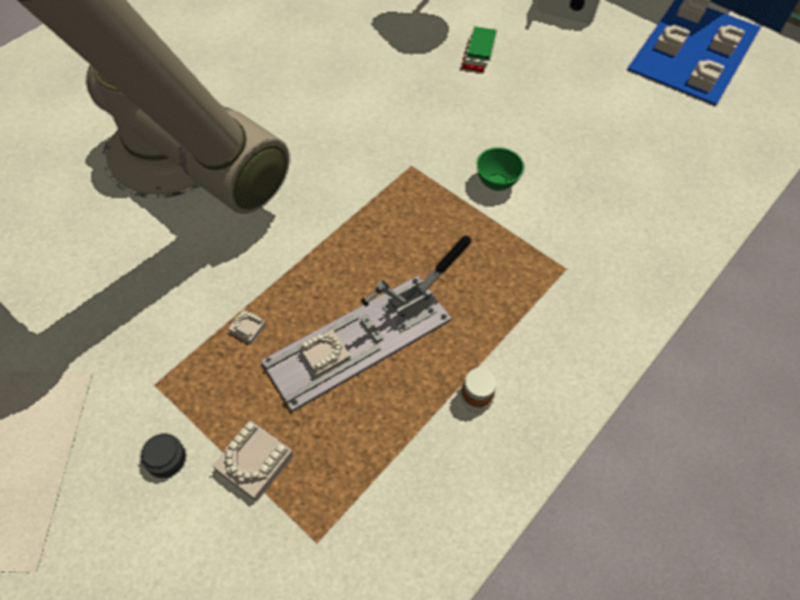

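View pics/top0.png

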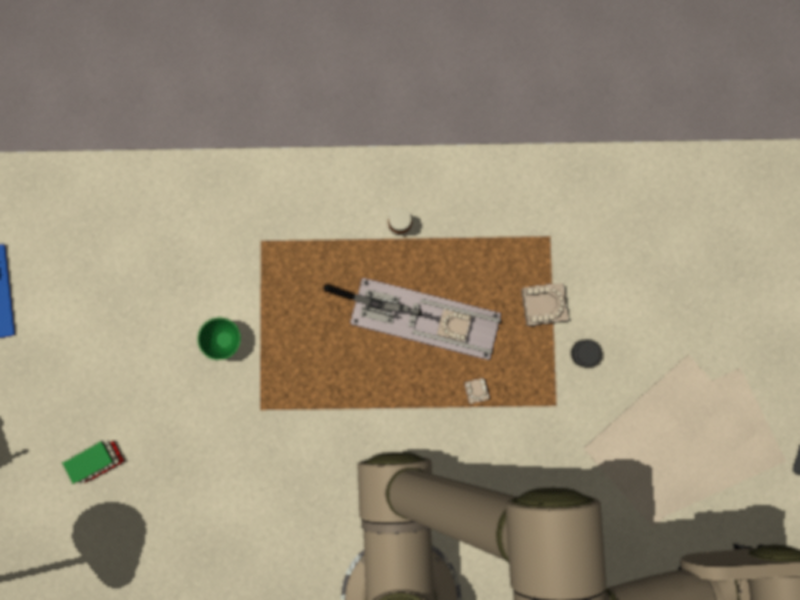

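Run:
```python
from rig import *
import cv2
for n,x0,y0,w,h,s in(("scene",178,160,156,130,5),("top",220,185,140,80,5.5)):
    d=get_image(n); f=d["frame"][y0:y0+h,x0:x0+w,::-1]
    cv2.imwrite(f"pics/{n}1.png",cv2.resize(f,(int(w*s),int(h*s)) if n=="top" else (780,600)[:1]+(650,) if 0 else (int(w*4.6),int(h*4.6)) if n=="scene" else (int(w*s),int(h*s)),interpolation=cv2.INTER_CUBIC))
```

```text
(no output)
```

View pics/scene1.png

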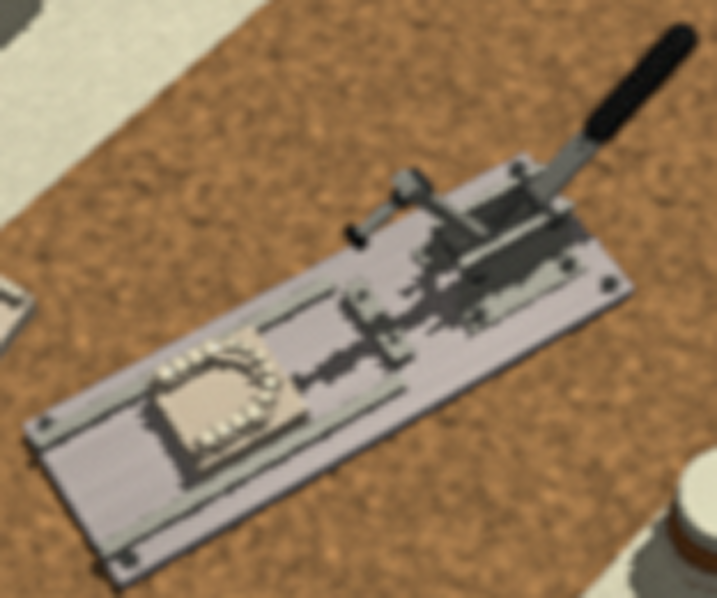

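View pics/top1.png

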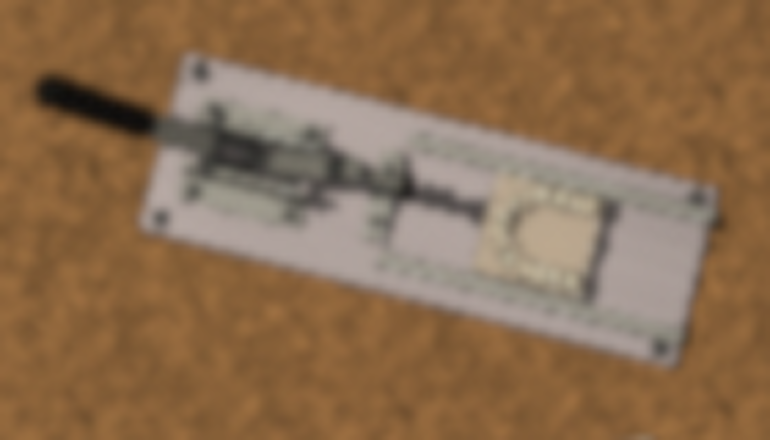

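```bash
cat > h.py <<'E'
import numpy as np
from rig import *
from scipy.optimize import least_squares
def proj(d,P):
    P=np.atleast_2d(P);c=P@d["world_to_cam"][:3,:3].T+d["world_to_cam"][:3,3]
    f=210/np.tan(np.radians(d["fov_y"]/2))
    return np.c_[d["cx"]+f*c[:,0]/-c[:,2],d["cy"]-f*c[:,1]/-c[:,2]]
def ray(d,px,z):
    f=210/np.tan(np.radians(d["fov_y"]/2));R=d["world_to_cam"][:3,:3];t=d["world_to_cam"][:3,3]
    o=-R.T@t;v=R.T@np.array([(px[0]-d["cx"])/f,-(px[1]-d["cy"])/f,-1]);return o+v*(z-o[2])/v[2]
def orig(p,s,o): return (np.array(p,float)+.5)/s-.5+np.array(o)
def J(p,q):
    c,s=np.cos(p[2]),np.sin(p[2]);q=np.atleast_2d(q)
    return np.c_[p[0]+c*q[:,0]-s*q[:,1],p[1]+s*q[:,0]+c*q[:,1],q[:,2]]
E
python3 - <<'E'
from h import *
S=get_image("scene");T=get_image("top")
C=np.array([[-150,50,12],[-150,-50,12],[150,-50,12],[150,50,12]])/1e3
so=lambda p:orig(p,4.6,(178,160)); to=lambda p:orig(p,5.5,(220,185))
ps=so([(27,430),(119,581),(632,288),(528,155)]);pt=to([(675,364),(718,190),(190,57),(141,230)])
fs=lambda p:(proj(S,J(p,C))-ps).ravel();ft=lambda p:(proj(T,J(p,C))-pt).ravel()
for f in(fs,ft,lambda p:np.r_[fs(p),ft(p)]):
    r=least_squares(f,[.45,0,1.4]);print(r.x,np.degrees(r.x[2]),r.fun.round(2))
p=r.x;np.save("jig.npy",p)
c,s=np.cos(p[2]),np.sin(p[2])
def inj(w): d=w[:2]-p[:2];return (np.array([c*d[0]+s*d[1],-s*d[0]+c*d[1]])*1e3).round(1)
print("cast top view",[inj(ray(T,to(q),.032)) for q in[(500,172),(478,268),(590,298),(612,205)]])
print("cast scene",[inj(ray(S,so(q),.032)) for q in[(305,412),(195,468),(158,400),(255,328)]])
print("stop top front",inj(ray(T,to((408,160)),.024)),inj(ray(T,to((385,240)),.024)))
for n,q in dict(grip=[.12+.08*np.cos(.75),0,.056+.08*np.sin(.75)],tip=[.12+.119*np.cos(.75),0,.056+.119*np.sin(.75)],pad=[.012,0,.11]).items():
    w=J(p,q);print(n,w,(proj(S,w)-(178,160))*4.6,(proj(T,w)-(220,185))*5.5)
E
```

```text
[ 0.57119337 -0.06015432  1.30200404] 74.5993362739057 [-1.04 -0.95  0.28  1.16  1.    0.23 -0.23 -0.77]
[ 0.56597148 -0.05978588  1.30746099] 74.91199680630821 [ 0.38  0.6   0.39 -0.27 -0.64 -0.52 -0.14  0.16]
[ 0.56907358 -0.05985237  1.30463814] 74.75025928186419 [-1.55 -1.45 -0.16  0.57  0.33 -0.52 -0.94 -1.42  0.29 -0.32  0.4  -1.16
 -0.55 -1.66 -0.13 -1.02]
cast top view [array([-31.9, -24.4]), array([-33. ,  28.6]), array([-94.9,  29.3]), array([-94.4, -22.1])]
cast scene [array([-33.5, -29.5]), array([-93. , -26.6]), array([-90. ,  14.6]), array([-30.2,  23.4])]
stop top front [ 17.6 -19.1] [18.9 25.9]
grip [[0.61603311 0.11239625 0.1105311 ]] [[637.10616919  81.0041624 ]] [[95.18109505 99.97630136]]
tip [[0.62353881 0.13992733 0.13711501]] [[690.14965982  22.94737143]] [[35.7152023  79.89072567]]
pad [[ 0.57222991 -0.04827491  0.11      ]] [[347.16046729 239.67447962]] [[410.79186685 180.74944939]]
```

```bash
python3 -m crank '[0,0,0.0758,0.0287,0.0252,-0.005,0, 0,0,0.0758,0.0287,0.0252,-0.005,0, 0,0,0.0758,0.0287,0.0252,-0.005,0, 0,0,0.0758,0.0287,0.0252,-0.005,0, 0,0,0.0758,0.0287,0.0252,-0.005,0, 0,0,0.0758,0.0287,0.0252,-0.005,0, 0,0,0.0758,0.0287,0.0252,-0.005,0, 0,0,0.0758,0.0287,0.0252,-0.005,0, 0,0,0.0758,0.0287,0.0252,-0.005,0, 0,0,0.0758,0.0287,0.0252,-0.005,0, 0,0,0.0758,0.0287,0.0252,-0.005,0, 0,0,0.0758,0.0287,0.0252,-0.005,0, 0,0,0.0758,0.0287,0.0252,-0.005,0, 0,0,0.0758,0.0287,0.0252,-0.005,0, 0,0,0,0,0,0,0, 0,0,0,0,0,0,0]' 30
cat >> h.py <<'E'
def rep():
    s=observe();p=np.array([0.568,-0.060,1.3055]);c,sn=np.cos(p[2]),np.sin(p[2])
    d=s["position"]-[p[0],p[1],0];f=s["ft_force"]
    R=s["tool_rot"]
    print("t",s["time_s"],"jig xyz mm",(1e3*np.array([c*d[0]+sn*d[1],-sn*d[0]+c*d[1],d[2]])).round(1),"Fjig",np.round([c*f[0]+sn*f[1],-sn*f[0]+c*f[1],f[2]],2),"toolx deg",np.degrees(np.arctan2(R[1,0],R[0,0])).round(2),"z",R[:,2].round(4),"w",round(s["grip_width"],4),"q",np.round(s["q"],0))
E
python3 -c "from h import *;rep()"
```

```text
time_s: 1.9
position: [0.5346, -0.1805, 0.175]
tool_rot: [[0.965, -0.262, -0.001], [-0.262, -0.965, 0.0], [-0.001, 0.0, -1.0]]
ft_force: [-0.1, -0.6, 0.2]
grip_width: -0.0002
t 1.9 jig xyz mm [-125.     0.6  175. ] Fjig [-0.57 -0.02  0.21] toolx deg -15.17 z [-7.e-04  1.e-04 -1.e+00] w -0.0002 q [-31.  27.  79.  -0.  75. -15.]
```

```bash
python3 -m crank '[0,0,0,0,0,-0.02,0, 0,0,0,0,0,-0.02,0, 0,0,0,0,0,-0.02,0, 0,0,0,0,0,-0.02,0, 0,0,0,0,0,-0.02,0, 0,0,0,0,0,-0.02,0, 0,0,0,0,0,-0.01,0, 0,0,0,0,0,-0.006,0, 0,0,0,0,0,-0.004,0, 0,0,0,0,0,0,0, 0,0,0,0,0,0,0]'
python3 - <<'E'
from h import *;import cv2
rep()
o=[]
for n,x0,y0,w,h,W,H in(("scene",170,180,110,120,400,436),("top",255,190,110,80,400,291)):
    f=get_image(n)["frame"][y0:y0+h,x0:x0+w,::-1];i=cv2.resize(f,(W,H),interpolation=cv2.INTER_CUBIC)
    o.append(cv2.copyMakeBorder(i,0,436-H,0,0,cv2.BORDER_CONSTANT))
cv2.imwrite("pics/a.png",np.hstack(o))
E
```

```text
time_s: 3.0
position: [0.5348, -0.1811, 0.036]
tool_rot: [[0.965, -0.263, 0.001], [-0.263, -0.965, -0.001], [0.001, 0.0, -1.0]]
ft_force: [-0.3, -0.6, 0.3]
grip_width: 0.0
t 3.0 jig xyz mm [-125.6    0.3   36. ] Fjig [-0.66  0.12  0.3 ] toolx deg -15.24 z [ 9.e-04 -6.e-04 -1.e+00] w 0.0 q [-31.  37.  88.  -0.  56. -15.]
```

View pics/a.png

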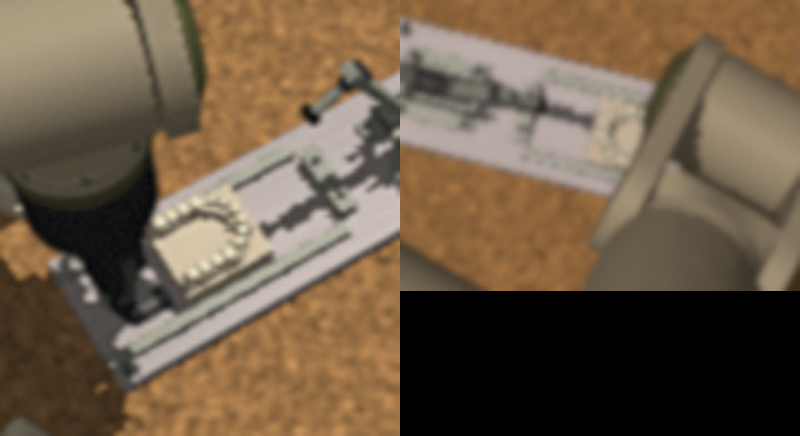

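```bash
python3 -m crank '[0,0,0,0.001,0.0039,0,0, 0,0,0,0.001,0.0039,0,0, 0,0,0,0.001,0.0039,0,0, 0,0,0,0.0008,0.0029,0,0, 0,0,0,0.0008,0.0029,0,0, 0,0,0,0.0008,0.0029,0,0, 0,0,0,0.0008,0.0029,0,0, 0,0,0,0.0008,0.0029,0,0, 0,0,0,0.0008,0.0029,0,0, 0,0,0,0.0008,0.0029,0,0]'; python3 -c "from h import *;rep()"
python3 -m crank '[0,0,0,0.0008,0.0029,0,0, 0,0,0,0.0008,0.0029,0,0, 0,0,0,0.0008,0.0029,0,0, 0,0,0,0.0008,0.0029,0,0, 0,0,0,0.0008,0.0029,0,0, 0,0,0,0.0008,0.0029,0,0, 0,0,0,0.0008,0.0029,0,0, 0,0,0,0.0008,0.0029,0,0]';  python3 -c "from h import *;rep()"
```

```text
time_s: 4.1
position: [0.5432, -0.1488, 0.0353]
tool_rot: [[0.965, -0.263, -0.0], [-0.263, -0.965, -0.0], [0.0, 0.0, -1.0]]
ft_force: [0.3, -0.9, -0.1]
grip_width: -0.0004
t 4.1 jig xyz mm [-92.2   0.6  35.3] Fjig [-0.8  -0.49 -0.07] toolx deg -15.23 z [-0.e+00 -1.e-04 -1.e+00] w -0.0004 q [-27.  36.  88.  -0.  56. -12.]
time_s: 4.9
position: [0.5497, -0.1255, 0.0353]
tool_rot: [[0.965, -0.263, 0.0], [-0.263, -0.965, -0.0], [0.0, 0.0, -1.0]]
ft_force: [-0.4, -1.0, -0.2]
grip_width: 0.0
t 4.9 jig xyz mm [-68.    0.5  35.3] Fjig [-1.09  0.13 -0.2 ] toolx deg -15.23 z [ 1.e-04 -0.e+00 -1.e+00] w 0.0 q [-25.  37.  88.   0.  56. -10.]
```

```bash
cat > g.py <<'E'
import sys
from h import *
rep();s=observe()
f=s["ft_force"]@np.array([.262,.965,0])
sys.exit(0 if f>-float(sys.argv[1]) else 1)
E
python3 -m crank '[0,0,0,0.0005,0.0019,0,0, 0,0,0,0.0005,0.0019,0,0, 0,0,0,0,0,0,0, 0,0,0,0,0,0,0]' >/dev/null; python3 g.py 2.5 &&
python3 -m crank '[0,0,0,0.0002,0.0007,0,0, 0,0,0,0,0,0,0]' >/dev/null; python3 g.py 2.5 &&
python3 -m crank '[0,0,0,0.0001,0.0007,0,0, 0,0,0,0,0,0,0]' >/dev/null; python3 g.py 2.5 &&
python3 -m crank '[0,0,0,0.0002,0.0007,0,0, 0,0,0,0,0,0,0]' >/dev/null; python3 g.py 2.5 &&
python3 -m crank '[0,0,0,0.0002,0.0007,0,0, 0,0,0,0,0,0,0]' >/dev/null; python3 g.py 2.5 &&
python3 -m crank '[0,0,0,0.0002,0.0007,0,0, 0,0,0,0,0,0,0]' >/dev/null; python3 g.py 2.5 &&
python3 -m crank '[0,0,0,0.0002,0.0007,0,0, 0,0,0,0,0,0,0]' >/dev/null; python3 g.py 2.5
```

```text
t 5.3 jig xyz mm [-64.2   0.6  35.3] Fjig [-0.92 -0.63  1.01] toolx deg -15.23 z [ 0.e+00  2.e-04 -1.e+00] w -0.0005 q [-25.  37.  88.   0.  56.  -9.]
t 5.5 jig xyz mm [-63.6   0.6  35.3] Fjig [ 0.69 -0.58  1.21] toolx deg -15.23 z [ 0. -0. -1.] w -0.0004 q [-24.  37.  88.  -0.  56.  -9.]
t 5.7 jig xyz mm [-62.9   0.6  35.3] Fjig [-0.66 -0.46  0.52] toolx deg -15.23 z [ 0.e+00 -1.e-04 -1.e+00] w 0.0002 q [-24.  37.  88.  -0.  56.  -9.]
t 5.9 jig xyz mm [-62.1   0.6  35.3] Fjig [-0.47  0.44 -1.02] toolx deg -15.23 z [ 1.e-04 -0.e+00 -1.e+00] w -0.0001 q [-24.  37.  88.   0.  56.  -9.]
t 6.1 jig xyz mm [-61.4   0.6  35.3] Fjig [-1.11 -0.73  0.33] toolx deg -15.23 z [ 1.e-04  1.e-04 -1.e+00] w 0.0001 q [-24.  37.  88.   0.  56.  -9.]
t 6.3 jig xyz mm [-60.6   0.6  35.3] Fjig [-0.74 -0.02  0.5 ] toolx deg -15.23 z [ 0.  0. -1.] w -0.0 q [-24.  37.  88.   0.  56.  -9.]
t 6.5 jig xyz mm [-59.9   0.6  35.3] Fjig [-0.31 -0.2   0.66] toolx deg -15.23 z [ 0.  0. -1.] w 0.0001 q [-24.  37.  88.   0.  56.  -9.]
```

```bash
python3 -m crank '[0,0,0,0.0003,0.0010,0,0, 0,0,0,0.0002,0.0009,0,0, 0,0,0,0,0,0,0]' >/dev/null && python3 g.py 2.5 &&
python3 -m crank '[0,0,0,0.0002,0.0007,0,0, 0,0,0,0,0,0,0]' >/dev/null && python3 g.py 2.5 &&
python3 -m crank '[0,0,0,0.0002,0.0007,0,0, 0,0,0,0,0,0,0]' >/dev/null && python3 g.py 2.5 &&
python3 -m crank '[0,0,0,0.0002,0.0007,0,0, 0,0,0,0,0,0,0]' >/dev/null && python3 g.py 2.5 &&
python3 -m crank '[0,0,0,0.0002,0.0007,0,0, 0,0,0,0,0,0,0]' >/dev/null && python3 g.py 2.5 &&
python3 -m crank '[0,0,0,0.0001,0.0005,0,0, 0,0,0,0,0,0,0]' >/dev/null && python3 g.py 2.5 &&
python3 -m crank '[0,0,0,0.0002,0.0005,0,0, 0,0,0,0,0,0,0]' >/dev/null && python3 g.py 2.5 &&
python3 -m crank '[0,0,0,0.0001,0.0005,0,0, 0,0,0,0,0,0,0]' >/dev/null && python3 g.py 2.5 &&
python3 -m crank '[0,0,0,0.0001,0.0005,0,0, 0,0,0,0,0,0,0]' >/dev/null && python3 g.py 2.5 &&
python3 -m crank '[0,0,0,0.0002,0.0005,0,0, 0,0,0,0,0,0,0]' >/dev/null && python3 g.py 2.5 &&
python3 -m crank '[0,0,0,0.0001,0.0005,0,0, 0,0,0,0,0,0,0]' >/dev/null && python3 g.py 2.5
```

```text
t 6.8 jig xyz mm [-57.9   0.7  35.3] Fjig [ 0.24 -0.86  0.47] toolx deg -15.23 z [ 0.e+00  1.e-04 -1.e+00] w -0.0002 q [-24.  37.  88.   0.  56.  -9.]
t 7.0 jig xyz mm [-57.2   0.6  35.3] Fjig [-1.38 -0.15  0.39] toolx deg -15.23 z [ 1.e-04  0.e+00 -1.e+00] w 0.0 q [-24.  37.  88.   0.  56.  -9.]
t 7.2 jig xyz mm [-56.5   0.6  35.3] Fjig [-1.73  0.01  0.84] toolx deg -15.23 z [-0.e+00  1.e-04 -1.e+00] w -0.0002 q [-24.  37.  88.   0.  56.  -8.]
t 7.4 jig xyz mm [-55.7   0.6  35.3] Fjig [-1.31 -0.29 -0.71] toolx deg -15.23 z [-0.e+00  1.e-04 -1.e+00] w 0.0001 q [-24.  37.  88.   0.  56.  -8.]
t 7.6 jig xyz mm [-55.    0.6  35.3] Fjig [-0.84  0.79  0.85] toolx deg -15.23 z [ 0.e+00  1.e-04 -1.e+00] w -0.0004 q [-24.  37.  88.   0.  56.  -8.]
t 7.8 jig xyz mm [-54.5   0.6  35.4] Fjig [-0.76 -0.97  0.74] toolx deg -15.23 z [ 0.  0. -1.] w -0.0002 q [-24.  37.  88.   0.  56.  -8.]
t 8.0 jig xyz mm [-54.    0.6  35.3] Fjig [-0.19 -0.06 -0.09] toolx deg -15.23 z [ 0.  0. -1.] w -0.0 q [-23.  37.  88.   0.  56.  -8.]
t 8.2 jig xyz mm [-53.5   0.6  35.3] Fjig [-1.3  -0.27  0.17] toolx deg -15.23 z [ 0.  0. -1.] w -0.0 q [-23.  37.  88.   0.  56.  -8.]
t 8.4 jig xyz mm [-53.    0.7  35.3] Fjig [-1.19 -0.23  0.51] toolx deg -15.23 z [-0.e+00  1.e-04 -1.e+00] w -0.0001 q [-23.  37.  88.   0.  56.  -8.]
t 8.6 jig xyz mm [-52.4   0.6  35.3] Fjig [-0.88  0.59  0.81] toolx deg -15.23 z [-0.e+00  1.e-04 -1.e+00] w 0.0 q [-23.  37.  88.   0.  56.  -8.]
t 8.8 jig xyz mm [-51.9   0.6  35.3] Fjig [-1.56 -0.52  0.62] toolx deg -15.23 z [ 0. -0. -1.] w -0.0 q [-23.  37.  88.   0.  56.  -8.]
```

```bash
python3 -m crank '[0,0,0,0.0001,0.0004,0,0, 0,0,0,0,0,0,0]' >/dev/null && python3 g.py 2.5 &&
python3 -m crank '[0,0,0,0.0001,0.0004,0,0, 0,0,0,0,0,0,0]' >/dev/null && python3 g.py 2.5 &&
python3 -m crank '[0,0,0,0.0001,0.0004,0,0, 0,0,0,0,0,0,0]' >/dev/null && python3 g.py 2.5 &&
python3 -m crank '[0,0,0,0.0001,0.0004,0,0, 0,0,0,0,0,0,0]' >/dev/null && python3 g.py 2.5 &&
python3 -m crank '[0,0,0,0.0002,0.0004,0,0, 0,0,0,0,0,0,0]' >/dev/null && python3 g.py 2.5 &&
python3 -m crank '[0,0,0,0.0001,0.0004,0,0, 0,0,0,0,0,0,0]' >/dev/null && python3 g.py 2.5 &&
python3 -m crank '[0,0,0,0.0001,0.0004,0,0, 0,0,0,0,0,0,0]' >/dev/null && python3 g.py 2.5 &&
python3 -m crank '[0,0,0,0.0001,0.0004,0,0, 0,0,0,0,0,0,0]' >/dev/null && python3 g.py 2.5 &&
python3 -m crank '[0,0,0,0.0001,0.0004,0,0, 0,0,0,0,0,0,0]' >/dev/null && python3 g.py 2.5 &&
python3 -m crank '[0,0,0,0.0001,0.0004,0,0, 0,0,0,0,0,0,0]' >/dev/null && python3 g.py 2.5 &&
python3 -m crank '[0,0,0,0.0001,0.0004,0,0, 0,0,0,0,0,0,0]' >/dev/null && python3 g.py 2.5
```

```text
t 9.0 jig xyz mm [-51.5   0.6  35.3] Fjig [-1.01 -0.46  1.96] toolx deg -15.23 z [ 0.  0. -1.] w -0.0001 q [-23.  37.  88.   0.  56.  -8.]
t 9.2 jig xyz mm [-51.2   0.6  35.3] Fjig [-1.8   0.49  1.05] toolx deg -15.23 z [-0.  0. -1.] w 0.0 q [-23.  37.  88.   0.  56.  -8.]
t 9.4 jig xyz mm [-50.9   0.7  35.3] Fjig [-3.01  1.2  -0.04] toolx deg -15.23 z [-2.e-04 -3.e-04 -1.e+00] w -0.0001 q [-23.  37.  88.  -0.  56.  -8.]
```

```bash
python3 -m crank '[0,0,0,0,0.0002,0,0, 0,0,0,0,0,0,0, 0,0,0,0,0,0,0]' >/dev/null && python3 g.py 6 &&
python3 -m crank '[0,0,0,0,0.0002,0,0, 0,0,0,0,0,0,0]' >/dev/null && python3 g.py 6 &&
python3 -m crank '[0,0,0,0.0001,0.0002,0,0, 0,0,0,0,0,0,0]' >/dev/null && python3 g.py 6 &&
python3 -m crank '[0,0,0,0,0.0002,0,0, 0,0,0,0,0,0,0]' >/dev/null && python3 g.py 6 &&
python3 -m crank '[0,0,0,0,0.0002,0,0, 0,0,0,0,0,0,0]' >/dev/null && python3 g.py 6
```

```text
t 9.7 jig xyz mm [-50.9   0.8  35.3] Fjig [-5.26  0.93  1.05] toolx deg -15.23 z [-3.e-04 -4.e-04 -1.e+00] w -0.0002 q [-23.  37.  88.  -0.  56.  -8.]
t 9.9 jig xyz mm [-50.8   0.8  35.3] Fjig [-6.29  0.03  0.95] toolx deg -15.23 z [-4.e-04 -6.e-04 -1.e+00] w -0.0002 q [-23.  37.  88.  -0.  56.  -8.]
```

```bash
python3 -m crank '[0,0,0,0,0,0,0, 0,0,0,0,0,0,0, 0,0,0,0,0,0,0, 0,0,0,0,0,0,0, 0,0,0,0,0,0,0]' >/dev/null; python3 g.py 6
python3 -m crank '[0,0,0,-0.0001,-0.0005,0,0, 0,0,0,-0.0003,-0.001,0,0, 0,0,0,-0.0008,-0.003,0,0, 0,0,0,-0.0026,-0.0096,0,0, 0,0,0,-0.0026,-0.0096,0,0, 0,0,0,-0.002,-0.007,0,0, 0,0,0,0,0,0.02,0, 0,0,0,0,0,0.03,0, 0,0,0,0,0,0.03,0, 0,0,0,0,0,0.03,0, 0,0,0,0,0,0.03,0, 0,0,0,0,0,0.03,0, 0,0,0,0,0,0.005,0, 0,0,0,0,0,0,0]' >/dev/null; python3 g.py 6
```

```text
t 10.4 jig xyz mm [-50.8   0.8  35.3] Fjig [-6.31  0.74  0.96] toolx deg -15.23 z [-3.e-04 -7.e-04 -1.e+00] w -0.0003 q [-23.  37.  88.  -0.  56.  -8.]
t 11.8 jig xyz mm [-82.7   0.7 210.8] Fjig [ 1.1   0.11 -1.27] toolx deg -15.26 z [ 1.4e-03 -6.0e-04 -1.0e+00] w 0.0001 q [-26.  25.  76.   0.  80. -11.]
```

```bash
python3 -m crank '[0,0,0,0.007,0.0258,0,0, 0,0,0,0.007,0.0258,0,0, 0,0,0,0.007,0.0258,0,0, 0,0,0,0.007,0.0258,0,0, 0,0,0,0.007,0.0258,0,0, 0,0,0,0.007,0.0258,0,0, 0,0,0,0.007,0.0258,0,0, 0,0,0,0.007,0.0258,0,0, 0,0,0,0.007,0.0258,0,0, 0,0,0,0.007,0.0258,0,0, 0,0,0,0,0,0,0, 0,0,0,0,0,0,0]' >/dev/null
python3 - <<'E'
from h import *;import cv2
rep()
o=[]
for n,x0,y0,w,h,W,H in(("scene",190,130,160,160,450,450),("top",215,175,120,90,350,262)):
    f=get_image(n)["frame"][y0:y0+h,x0:x0+w,::-1];i=cv2.resize(f,(W,H),interpolation=cv2.INTER_CUBIC)
    o.append(cv2.copyMakeBorder(i,0,450-H,0,0,cv2.BORDER_CONSTANT))
cv2.imwrite("pics/b.png",np.hstack(o))
E
```

```text
t 13.0 jig xyz mm [185.    1.3 208.7] Fjig [-0.47 -0.53  0.42] toolx deg -15.19 z [-2.8e-03 -3.0e-04 -1.0e+00] w 0.0002 q [ 0. 31. 65. -0. 84. 15.]
```

View pics/b.png

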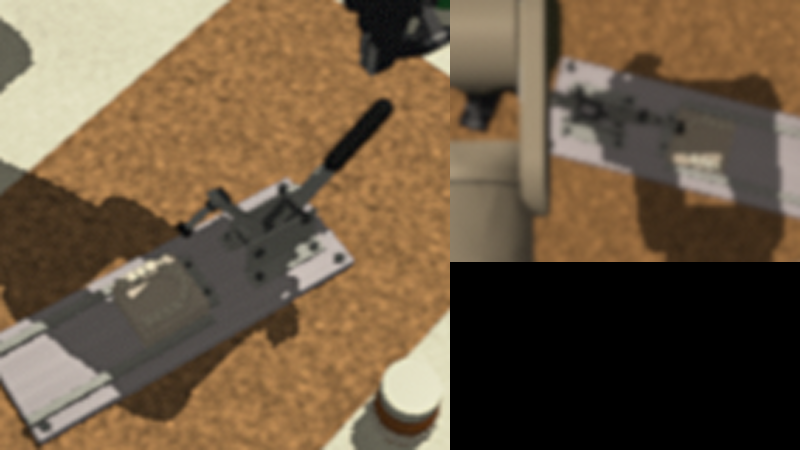

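```bash
sed 's/f=s\["ft_force"\].*/f=-s["ft_force"][2]/' g.py >gz.py
python3 -m crank '[0,0,0,0,0,-0.02,0, 0,0,0,0,0,-0.015,0, 0,0,0,0,0,-0.008,0, 0,0,0,0,0,-0.004,0, 0,0,0,0,0,0,0]' >/dev/null && python3 gz.py 3 &&
python3 -m crank '[0,0,0,0,0,-0.002,0, 0,0,0,0,0,-0.002,0, 0,0,0,0,0,0,0]' >/dev/null && python3 gz.py 8 &&
python3 -m crank '[0,0,0,0,0,-0.002,0, 0,0,0,0,0,-0.002,0, 0,0,0,0,0,0,0]' >/dev/null && python3 gz.py 8 &&
python3 -m crank '[0,0,0,0,0,-0.002,0, 0,0,0,0,0,-0.002,0, 0,0,0,0,0,0,0]' >/dev/null && python3 gz.py 8 &&
python3 -m crank '[0,0,0,0,0,-0.002,0, 0,0,0,0,0,-0.002,0, 0,0,0,0,0,0,0]' >/dev/null && python3 gz.py 8 &&
python3 -m crank '[0,0,0,0,0,-0.002,0, 0,0,0,0,0,-0.002,0, 0,0,0,0,0,0,0]' >/dev/null && python3 gz.py 8
```

```text
t 13.6 jig xyz mm [184.7   0.8 163.2] Fjig [-0.21  0.8   0.53] toolx deg -15.26 z [-4.e-04 -0.e+00 -1.e+00] w 0.0004 q [ 0. 33. 69. -0. 78. 15.]
t 13.9 jig xyz mm [185.1   0.9 159.4] Fjig [ 0.2  -0.55  0.28] toolx deg -15.23 z [ 1.e-04 -0.e+00 -1.e+00] w 0.0003 q [ 0. 33. 69. -0. 78. 15.]
t 14.2 jig xyz mm [185.1   1.  155. ] Fjig [0.39 0.46 0.19] toolx deg -15.23 z [-6.e-04  0.e+00 -1.e+00] w 0.0002 q [ 0. 34. 69.  0. 77. 15.]
t 14.5 jig xyz mm [185.1   1.  151. ] Fjig [-0.32  0.3   0.59] toolx deg -15.23 z [-6.e-04 -0.e+00 -1.e+00] w -0.0 q [ 0. 34. 70. -0. 77. 15.]
t 14.8 jig xyz mm [185.1   0.8 147.3] Fjig [-0.47 -0.86  1.84] toolx deg -15.23 z [ 4.e-04 -1.e-04 -1.e+00] w 0.0001 q [ 0. 34. 70. -0. 76. 15.]
t 15.1 jig xyz mm [185.1   0.9 143. ] Fjig [-0.64 -1.06  1.54] toolx deg -15.23 z [-3.e-04 -0.e+00 -1.e+00] w -0.0001 q [ 0. 34. 70. -0. 76. 15.]
```

```bash
cd .;
python3 -m crank '[0,0,0,0,0,-0.002,0, 0,0,0,0,0,-0.002,0, 0,0,0,0,0,-0.002,0, 0,0,0,0,0,-0.002,0]' >/dev/null && python3 gz.py 10 &&
python3 -m crank '[0,0,0,0,0,-0.002,0, 0,0,0,0,0,-0.002,0, 0,0,0,0,0,-0.002,0, 0,0,0,0,0,-0.002,0]' >/dev/null && python3 gz.py 10 &&
python3 -m crank '[0,0,0,0,0,-0.002,0, 0,0,0,0,0,-0.002,0, 0,0,0,0,0,-0.002,0, 0,0,0,0,0,-0.002,0]' >/dev/null && python3 gz.py 10 &&
python3 -m crank '[0,0,0,0,0,-0.002,0, 0,0,0,0,0,-0.002,0, 0,0,0,0,0,-0.002,0, 0,0,0,0,0,-0.002,0]' >/dev/null && python3 gz.py 10 &&
python3 -m crank '[0,0,0,0,0,-0.002,0, 0,0,0,0,0,-0.002,0]' >/dev/null && python3 gz.py 12 &&
python3 -m crank '[0,0,0,0,0,-0.002,0, 0,0,0,0,0,-0.002,0]' >/dev/null && python3 gz.py 12 &&
python3 -m crank '[0,0,0,0,0,-0.002,0]' >/dev/null && python3 gz.py 16 &&
python3 -m crank '[0,0,0,0,0,-0.002,0]' >/dev/null && python3 gz.py 16 &&
python3 -m crank '[0,0,0,0,0,-0.002,0]' >/dev/null && python3 gz.py 16 &&
python3 -m crank '[0,0,0,0,0,-0.002,0]' >/dev/null && python3 gz.py 16
```

```text
t 15.5 jig xyz mm [185.1   0.9 135.1] Fjig [-0.03 -0.83  3.38] toolx deg -15.23 z [-1.e-04  1.e-04 -1.e+00] w 0.0 q [ 0. 35. 71.  0. 74. 15.]
t 15.9 jig xyz mm [185.1   0.9 127.1] Fjig [0.81 0.92 3.42] toolx deg -15.23 z [-0. -0. -1.] w -0.0002 q [ 0. 35. 71. -0. 73. 15.]
t 16.3 jig xyz mm [185.1   0.9 119.1] Fjig [ 0.19 -0.4   2.37] toolx deg -15.23 z [-0.e+00  1.e-04 -1.e+00] w 0.0001 q [ 0. 36. 72.  0. 72. 15.]
t 16.7 jig xyz mm [185.1   0.9 111.2] Fjig [2.11 0.08 1.71] toolx deg -15.23 z [ 0.e+00  1.e-04 -1.e+00] w 0.0001 q [ 0. 36. 73.  0. 71. 15.]
t 16.9 jig xyz mm [185.2   0.9 107.2] Fjig [ 1.12 -0.02  3.45] toolx deg -15.23 z [ 1.e-04  1.e-04 -1.e+00] w -0.0004 q [ 0. 36. 73.  0. 71. 15.]
t 17.1 jig xyz mm [185.2   0.9 103.2] Fjig [ 0.48 -0.2   3.34] toolx deg -15.23 z [ 1.e-04  0.e+00 -1.e+00] w -0.0001 q [ 0. 37. 73.  0. 70. 15.]
t 17.2 jig xyz mm [185.2   0.9 101.2] Fjig [ 0.37 -0.31  4.57] toolx deg -15.23 z [ 2.e-04  1.e-04 -1.e+00] w -0.0005 q [ 0. 37. 73.  0. 70. 15.]
t 17.3 jig xyz mm [185.3   0.8  99.5] Fjig [1.05 0.82 7.43] toolx deg -15.23 z [ 8.e-04  4.e-04 -1.e+00] w -0.0 q [ 0. 37. 73.  0. 70. 15.]
t 17.4 jig xyz mm [185.6   0.6  98. ] Fjig [ 3.35  1.48 10.24] toolx deg -15.22 z [ 1.7e-03  8.0e-04 -1.0e+00] w 0.0001 q [ 0. 37. 73.  0. 70. 15.]
t 17.5 jig xyz mm [185.9   0.6  96.4] Fjig [ 3.5   3.07 12.23] toolx deg -15.22 z [ 0.0024  0.0012 -1.    ] w 0.0001 q [ 0. 37. 73.  0. 69. 15.]
```

```bash
cd .;
python3 -m crank '[0,0,0,0,0,-0.001,0, 0,0,0,0,0,-0.001,0]' >/dev/null && python3 gz.py 18 &&
python3 -m crank '[0,0,0,0,0,-0.001,0, 0,0,0,0,0,-0.001,0]' >/dev/null && python3 gz.py 18 &&
python3 -m crank '[0,0,0,0,0,-0.001,0]' >/dev/null && python3 gz.py 18 &&
python3 -m crank '[0,0,0,0,0,-0.001,0]' >/dev/null && python3 gz.py 18 &&
python3 -m crank '[0,0,0,0,0,-0.001,0]' >/dev/null && python3 gz.py 18 &&
python3 -m crank '[0,0,0,0,0,-0.001,0]' >/dev/null && python3 gz.py 18 &&
python3 -m crank '[0,0,0,0,0,-0.001,0]' >/dev/null && python3 gz.py 18 &&
python3 -m crank '[0,0,0,0,0,-0.001,0]' >/dev/null && python3 gz.py 18 &&
python3 -m crank '[0,0,0,0,0,-0.001,0]' >/dev/null && python3 gz.py 18
```

```text
t 17.7 jig xyz mm [186.    0.4  94.9] Fjig [ 5.08  2.56 13.82] toolx deg -15.22 z [ 0.0032  0.0013 -1.    ] w -0.0002 q [ 0. 37. 74.  0. 69. 15.]
t 17.9 jig xyz mm [186.5   0.4  93.2] Fjig [ 6.09  2.41 14.93] toolx deg -15.21 z [ 0.004   0.0022 -1.    ] w 0.0001 q [ 0. 37. 74.  0. 69. 15.]
t 18.0 jig xyz mm [186.6   0.4  92.3] Fjig [ 4.26  2.42 13.73] toolx deg -15.21 z [ 0.0042  0.0021 -1.    ] w 0.0002 q [ 0. 37. 74.  0. 69. 15.]
t 18.1 jig xyz mm [186.4   0.2  91.3] Fjig [ 6.08  1.71 14.94] toolx deg -15.21 z [ 0.0043  0.0017 -1.    ] w 0.0002 q [ 0. 37. 74.  0. 69. 15.]
t 18.2 jig xyz mm [186.6   0.2  90.4] Fjig [ 5.71  2.11 14.01] toolx deg -15.22 z [ 0.0046  0.0022 -1.    ] w -0.0 q [ 0. 37. 74.  0. 69. 15.]
t 18.3 jig xyz mm [1.865e+02 1.000e-01 8.940e+01] Fjig [ 5.86  1.52 14.7 ] toolx deg -15.21 z [ 0.0047  0.0018 -1.    ] w -0.0004 q [ 0. 37. 74.  0. 68. 15.]
t 18.4 jig xyz mm [1.867e+02 1.000e-01 8.830e+01] Fjig [ 7.4   1.85 13.97] toolx deg -15.22 z [ 0.0048  0.0024 -1.    ] w -0.0 q [ 0. 38. 74.  0. 68. 15.]
t 18.5 jig xyz mm [1.866e+02 1.000e-01 8.730e+01] Fjig [ 7.28  1.04 13.57] toolx deg -15.21 z [ 0.0049  0.0021 -1.    ] w -0.0 q [ 0. 38. 74.  0. 68. 15.]
t 18.6 jig xyz mm [1.865e+02 1.000e-01 8.610e+01] Fjig [ 5.7  -0.22 12.61] toolx deg -15.21 z [ 0.0047  0.002  -1.    ] w -0.0001 q [ 0. 38. 74.  0. 68. 15.]
```

```bash
cd .;
python3 -m crank '[0,0,0,0,0,-0.001,0]' >/dev/null && python3 gz.py 16 &&
python3 -m crank '[0,0,0,0,0,-0.001,0]' >/dev/null && python3 gz.py 16 &&
python3 -m crank '[0,0,0,0,0,-0.001,0]' >/dev/null && python3 gz.py 15 &&
python3 -m crank '[0,0,0,0,0,-0.001,0]' >/dev/null && python3 gz.py 14 &&
python3 -m crank '[0,0,0,0,0,-0.0005,0]' >/dev/null && python3 gz.py 12 &&
python3 -m crank '[0,0,0,0,0,-0.0005,0]' >/dev/null && python3 gz.py 12 &&
python3 -m crank '[0,0,0,0,0,-0.0005,0]' >/dev/null && python3 gz.py 12 &&
python3 -m crank '[0,0,0,0,0,-0.0005,0]' >/dev/null && python3 gz.py 12 &&
python3 -m crank '[0,0,0,0,0,-0.0005,0]' >/dev/null && python3 gz.py 12 &&
python3 -m crank '[0,0,0,0,0,-0.0005,0]' >/dev/null && python3 gz.py 12 &&
python3 -m crank '[0,0,0,0,0,-0.0005,0]' >/dev/null && python3 gz.py 12
```

```text
t 18.7 jig xyz mm [1.864e+02 1.000e-01 8.490e+01] Fjig [5.59 0.24 9.82] toolx deg -15.21 z [ 0.0043  0.0017 -1.    ] w -0.0002 q [ 0. 38. 74.  0. 68. 15.]
t 18.8 jig xyz mm [1.862e+02 1.000e-01 8.360e+01] Fjig [4.76 0.96 9.81] toolx deg -15.22 z [ 0.004   0.0014 -1.    ] w -0.0002 q [ 0. 38. 74.  0. 68. 15.]
t 18.9 jig xyz mm [186.    0.2  82.3] Fjig [ 4.82 -1.28  6.28] toolx deg -15.22 z [ 0.0034  0.0011 -1.    ] w 0.0001 q [ 0. 38. 74.  0. 68. 15.]
t 19.0 jig xyz mm [185.8   0.3  81. ] Fjig [ 2.1  -0.92  4.62] toolx deg -15.22 z [ 2.7e-03  7.0e-04 -1.0e+00] w -0.0003 q [ 0. 38. 74.  0. 67. 15.]
t 19.1 jig xyz mm [185.3   0.6  80. ] Fjig [ 0.28 -1.65  2.52] toolx deg -15.22 z [ 1.1e-03  1.0e-04 -1.0e+00] w 0.0002 q [ 0. 38. 74.  0. 67. 15.]
t 19.2 jig xyz mm [185.   1.  79.] Fjig [ 0.88 -1.86  1.13] toolx deg -15.23 z [-5.e-04 -3.e-04 -1.e+00] w -0.0004 q [ 0. 38. 74. -0. 67. 15.]
t 19.3 jig xyz mm [184.8   1.3  78.3] Fjig [-0.2   1.13 -0.77] toolx deg -15.23 z [-1.6e-03 -4.0e-04 -1.0e+00] w -0.0001 q [ 0. 38. 75. -0. 67. 15.]
t 19.4 jig xyz mm [184.8   1.3  77.7] Fjig [ 1.38 -0.11  0.83] toolx deg -15.24 z [-1.8e-03 -3.0e-04 -1.0e+00] w -0.0002 q [ 0. 38. 75. -0. 67. 15.]
t 19.5 jig xyz mm [184.9   1.2  77.4] Fjig [ 1.07 -0.01 -0.62] toolx deg -15.23 z [-1.2e-03 -2.0e-04 -1.0e+00] w 0.0001 q [ 0. 38. 75. -0. 67. 15.]
t 19.6 jig xyz mm [184.9   1.1  77.1] Fjig [-1.27  0.27  3.9 ] toolx deg -15.23 z [-9.e-04 -2.e-04 -1.e+00] w 0.0001 q [ 0. 38. 75. -0. 67. 15.]
t 19.7 jig xyz mm [184.9   1.1  77. ] Fjig [-1.19  3.41  6.28] toolx deg -15.23 z [-5.e-04 -3.e-04 -1.e+00] w 0.0002 q [ 0. 38. 75. -0. 67. 15.]
```

The handle went over centre, the load vanished, and it is now bearing on its rigid stop at about 6 N. Next I let go and look.

```bash
cd .;
python3 -m crank '[0,0,0,0,0,0,0, 0,0,0,0,0,0.0005,0, 0,0,0,0,0,0.001,0, 0,0,0,0,0,0.003,0, 0,0,0,0,0,0.01,0, 0,0,0,0,0,0.03,0, 0,0,0,0,0,0.03,0, 0,0,0,0,0,0.03,0, 0,0,0,0.01,0.04,0.02,0, 0,0,0,0.01,0.04,0,0, 0,0,0,0,0.04,0,0, 0,0,0,0,0,0,0, 0,0,0,0,0,0,0, 0,0,0,0,0,0,0]' >/dev/null
python3 - <<'E'
from h import *;import cv2
rep()
o=[]
for n,x0,y0,w,h,W,H in(("scene",178,150,150,140,450,420),("top",225,180,140,85,350,212)):
    f=get_image(n)["frame"][y0:y0+h,x0:x0+w,::-1];i=cv2.resize(f,(W,H),interpolation=cv2.INTER_CUBIC)
    o.append(cv2.copyMakeBorder(i,0,450-H,0,0,cv2.BORDER_CONSTANT))
cv2.imwrite("pics/c.png",np.hstack(o))
E
```

```text
t 21.1 jig xyz mm [305.4  12.7 201.7] Fjig [ 0.51 -0.22 -0.15] toolx deg -15.28 z [ 3.e-04 -2.e-04 -1.e+00] w -0.0002 q [11. 37. 55. -0. 88. 26.]
```

View pics/c.png

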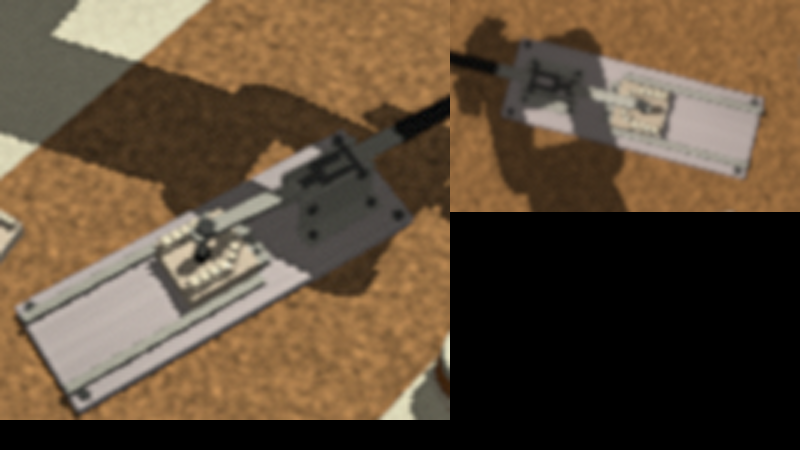

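The picture shows the handle lying level. The pad (scene crop 203,255) is inside the teeth, and the cast's heel is at the stop (crop 262,248).

```bash
python3 -c "
from rig import *
close_job()"
```

```text
the job is handed in; nothing more can be done
```

The cast is seated against the end stop and clamped, and I handed the job in at about 21 s of the 64 s allowed. The hand-in gives no verdict.

- **Cast:** I slid it about 54 mm along the channel with closed fingers. I then pressed it on the stop at about 6.3 N and held that for more than 0.5 s with the clamp still open.
- **Clamp:** I pushed the handle straight down 65 mm from its hinge. The highest force read was about 15 N downward, or about 16 N in all. The load vanished past centre, then rose to about 6 N on the rigid stop, and I let go.
- **Last checks:** The final picture shows the handle level, the pad inside the teeth and the cast square in the channel with its heel at the stop. The wrist force is back to about zero, with the arm well clear.
- **Not checked:** I could not measure the pad force or the exact handle angle. I did not view the jar, bowl and wax pot in full again, but the arm stayed well away from all three.
- **Disagreement:** The two cameras differed by about 5 mm on the jig's position, mostly across the channel. I used a value in between. The stop was met within about 1 mm of where that predicted, and no sideways force built up while the cast was sliding.

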